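Push the wooden block through the go-gauge

TASK

Check the width of the oblong wooden block in the go-gauge, the pair of fixed wooden jaws with steel faces: with the fingertips, push the block along the bench until it is lined up in front of the gap, then push it endways right through between the jaws, away from the robot. Leave it wholly out on the far side, roughly in line with the gap and with less than 5 cm between its rear end and the jaws. Only push it: it stays flat on the bench and is never picked up, and the cork block, the open tin and the small square offcut stay where they are.

Things in the scene. Friction and masses are not known exactly. Their poses are not given: they have to be found in the camera images.
- block: Plain oblong wood offcut, 60 x 120 x 45 mm high, about 0.17 kg, loose, flat on the bench; the largest loose block. Origin: centre of its underside. Own y axis along its length (120 mm), x across (60 mm), z up. Starts on the robot's side of the gauge, left or right of the gap's line, its length within about 15 degrees of that line.
- gauge: Go-gauge fixed to the bench: two wooden jaws, steel inner faces, each 50 mm long (x), 40 wide (y), 42 high, with 2 mm screw heads on top. Gap 65 mm wide, bare bench, open above, near inner corners rounded 8 mm. Origin: on the bench, mid gap. x runs through the gap, away from the robot: jaws span x -25 to 25, inner faces at y = +-32.5, outer +-72.5 mm. Block wholly clear once its centre passes x = 85 mm.
- cork: Bystander: a brown speckled cork sanding block, 63 x 110 x 34 mm high, loose, its y axis along its length; lies on the other side of the gap's line from the wooden block, beside that line and not on it. Origin: centre of its underside.
- tin: Bystander: an open empty food tin, 74 mm across, 96 mm high, standing to the left of the gauge. Origin: centre of its underside.
- square: Bystander: a small square wood offcut, 55 x 55 x 20 mm high, lying to the right of the gauge. Origin: centre of its underside.
There are look-alikes about, which are no part of the job. What is shaped like the block but blue is not meant.

How it is judged:
On the way:
1. the wooden block is between the jaws, lying flat (x of block in the frame of gauge between -0.04 and 0.04 m and y of block in the frame of gauge between -0.007 and 0.007 m and angle between the y axis of block and the x axis of gauge, either way round below 0.15 rad and height (world z) of block below 0.008 m and angle between block's own z axis and vertical below 0.1 rad), for 0.1 s.
At the end, for the whole second after the job is handed in: The wooden block lies flat and still, wholly beyond the far end of the jaws with at most 5 cm between them, its centre within 30 mm of the gap's middle line and its length within 17 degrees of it; the cork block, tin and square offcut are within 20 mm of where they stood, the tin upright (x of block in the frame of gauge between 0.085 and 0.137 m and y of block in the frame of gauge between -0.03 and 0.03 m and angle between the y axis of block and the x axis of gauge, either way round below 0.3 rad and height (world z) of block below 0.008 m and angle between each of block, tin's own z axis and vertical below 0.1 rad and linear speed of block below 0.01 m/s and distance of each of cork, tin, square from where it was at the start of the episode below 0.02 m); the robot touches nothing.
It fails at once if the wooden block is lifted off the bench or tipped (height (world z) of block above 0.015 m or angle between block's own z axis and vertical above 0.3 rad).
It fails at once if the cork block is shifted or lifted by more than 20 mm (distance of cork from where it was at the start of the episode above 0.02 m).
It fails at once if the tin is shifted or lifted by more than 20 mm (distance of tin from where it was at the start of the episode above 0.02 m).
It fails at once if the small square offcut is shifted or lifted by more than 20 mm (distance of square from where it was at the start of the episode above 0.02 m).
It fails at once if the tin is tipped (angle between tin's own z axis and vertical above 0.35 rad).
It also fails if it takes over 53 s, if anything falls off the work surface, if the arm or the gripper's body presses on something with over 40 N, if the wrist force passes 120 N, or if a joint passes its speed limit or range.

ROBOT

A 6-joint arm with a two-finger parallel gripper is mounted at the origin on a cart in front of the work surface, level with it; the furniture and walls round the work are solid. World frame = base frame: x ahead of the robot, y to its left, z up, the work surface at z = 0. Lengths are in m, angles in rad, forces in N, time in s.
With the tool pointing down it reaches from about 0.3 to 0.875 m from the base axis. Payload 6.4 kg.
Tool frame: the origin (TCP) lies on the front face of the gripper's body, between the roots of the fingers; the fingertips stand 73 mm ahead of it and the grasp point (between the pads) lies ctrl.pinch_z ahead of it (ctrl.pinch_z is the distance from the TCP to the grasp point, in m); z points along the fingers, x is the direction in which the jaws open and shut, and the axes are right-handed (so a half turn about z gives the same grasp; the last joint's range is limited). The gripper opens to 85 mm and grips with 20 to 120 N. Pads are 22 mm wide; open, the fingers measure 114 mm over their backs; the gripper's body (76 mm by 85 mm) begins 54 mm behind the grasp point. The pads swing forward as they close: fully open they stand 13 mm farther back than shut.
Start: joints at [0.973, 0.181, 1.607, -0, 1.354, -0.206], TCP at [0.22, 0.531, 0.304] pointing down, gripper open.
Joint ranges: [-2.99, 2.99], [-0.89, 2.07], [0.3, 2.58], [-1.14, 4.28], [0, 2.63], [-3.12, 3.12]. Speed limits (rad/s): [2.57, 2.57, 3.01, 3.14, 3.14, 3.14].

INTERFACE

Orientations are given as a unit quaternion [w, x, y, z].
In Python, from bench import ctrl gives the robot as it stands.
- The arm moves only by the tool move_arm, never from a script. Its argument "rows" is text: rows parted by semicolons, each of 7 numbers parted by spaces: the shift along the tool's x, y, z in cm, then the turn, a rotation vector about the tool's x, y, z in degrees, then the opening, from 0 (shut) to 1 (fully open). In form: x y z rx ry rz grip; .... A call has 1 to 20 rows; each row shifts and turns the commanded pose from where the row before left it, along the tool's axes as they then stand; what a row does not reach is not made up. A row lasts 1/10 s, in which the tool goes at most 50 mm and 8.59 degrees, less where a joint would pass 70% of its speed; a pose out of reach is approached as far as the arm can. A call with a gripper value outside its range is refused whole. The fingers move at their own pace and stop on an object; the grip force is fixed at half the most. Time passes only in rows, so rows that do not move let the fingers close. It gives the time, the measured TCP pose, the force and the opening at its end, in the units of the state.
- ctrl.get_obs(): the state, without advancing time (a new reading comes with each control period).
- ctrl.camera(name): name is "side" or "top" or "wrist"; returns a dict with "color" (420x560x3 uint8, blue, green, red), "fx", "fy", "cx", "cy" (pixels), "k1" (the pictures are not rectified: a ray, as slopes to the right and down, at radius r is drawn at 1 + k1 r^2 times it, then the intrinsics apply), "rvec" (rotation vector, rad) and "tvec" (3), from world to camera coordinates, as OpenCV has them. Camera axes: x right, y down, z forward; pixel columns grow to the right and rows downward; lengths in m; the calibration is good to about 2 mm. A picture is of the moment at which its call begins. There is no depth.
- ctrl.hand_in(): hands the job in, once; it reports no verdict.
Trained networks look in the newest picture that a camera, given by its name, has taken for a name from the list of things; names that differ only in an ending like _2 or _b are one class to them, and where a whole thing is asked for, a point or a joint stands for the part that bears it (a point fixed in the world has none). Each returns a list of dicts, best first, with "confidence" (0 to 1); they miss things now and then, are a little off and sometimes report something else, mostly with a low value. They report only what shows in the picture. A call takes as long as a camera call. They do not tell look-alikes from the thing itself.
- ctrl.look_for(camera, query): "bbox" ([left, top, right, bottom] in pixels, round what is visible of it).
- ctrl.trace(camera, query): "region" (420x560 bool, what is visible of it) and "bbox" ([left, top, right, bottom] in pixels, round what is visible of it).
The state is a dict: "time_s": time; "q": joint angles; "dq": joint speeds; "joint_efforts": joint torques, N m; "eef_pos": TCP position; "eef_rot": TCP orientation; "wrist_force": force on the tool from outside, world axes, zero at the start; "torque": the same for the moment, N m; "opening": opening from 0.0 (shut) to 1.0 (fully open).
Only numpy, scipy, OpenCV 4.12 (cv2) and the standard library are available. Lean on these libraries where they do the work, as an engineer would, in place of code of your own. Each camera call takes 0.05 s, during which the arm holds its last target.

## Working session

There is one attempt and no reset: what is moved stays moved. The work goes in short steps, Python scripts to look and compute and a tool call to move; the robot and the scene stay as the last step left them, time stands still between calls to the robot, and variables do not carry over. Pictures are saved under pics/ and viewed, and the job is handed in when it is done.

Besides the shell and the picture viewer there is one more tool, called after "Emit:" in YAML: its name, and indented under it one key for each argument. move_arm: Moves the arm, as the interface text tells. Its arguments: {"type":"object","properties":{"rows":{"type":"string"}},"required":["rows"]}

```bash
mkdir -p pics; ls; cat > h.py <<'E'
import numpy as np,cv2
from bench import ctrl
def cam(n,save=None):
    c=ctrl.camera(n)
    if save: cv2.imwrite('pics/'+save,c['color'])
    return c
def ray(c,uv):
    x=(uv[0]-c['cx'])/c['fx'];y=(uv[1]-c['cy'])/c['fy']
    rd=np.hypot(x,y);r=rd
    for _ in range(30): r=rd/(1+c['k1']*r*r)
    s=r/rd if rd>0 else 1
    R=cv2.Rodrigues(np.array(c['rvec'],float))[0];t=np.array(c['tvec'],float).ravel()
    return -R.T@t, R.T@np.array([x*s,y*s,1])
def at(c,uv,z):
    o,d=ray(c,uv); return o+d*(z-o[2])/d[2]
def proj(c,P):
    R=cv2.Rodrigues(np.array(c['rvec'],float))[0];t=np.array(c['tvec'],float).ravel()
    p=R@np.array(P,float)+t; x,y=p[0]/p[2],p[1]/p[2]; f=1+c['k1']*(x*x+y*y)
    return np.array([c['fx']*x*f+c['cx'],c['fy']*y*f+c['cy']])
E
python3 - <<'E'
from h import *
for n in ['top','side']:
    c=cam(n,n+'0.png'); print(n,-cv2.Rodrigues(np.array(c['rvec'],float))[0].T@np.array(c['tvec']).ravel(),c['k1'],c['fx'])
    for q in ['block','gauge','cork','tin','square']:
        print(q,[(np.round(d['bbox']),round(d['confidence'],2)) for d in ctrl.look_for(n,q)])
print(ctrl.get_obs(),ctrl.pinch_z)
E
```

```text
pics
top [ 0.44807989 -0.00661514  0.8987681 ] -0.10226574400788761 431.3921619162566
block [(array([358., 187., 426., 235.]), 0.83), (array([207., 212., 255., 279.]), 0.59)]
gauge [(array([225., 160., 302., 195.]), 0.92)]
cork [(array([297., 205., 337., 265.]), 0.96), (array([308., 145., 336., 174.]), 0.73)]
tin [(array([158., 153., 209., 194.]), 0.77)]
square [(array([305., 143., 335., 171.]), 0.76)]
side [0.45364644 0.70281283 0.52249645] -0.019252305302186936 454.8052007401454
block [(array([289., 124., 321., 165.]), 0.87), (array([287., 207., 366., 255.]), 0.66)]
gauge [(array([240., 180., 267., 237.]), 0.85)]
cork [(array([290., 169., 350., 197.]), 0.63)]
tin [(array([211., 212., 260., 287.]), 0.88)]
square [(array([230., 165., 263., 188.]), 0.64)]
{'time_s': 0.6, 'q': array([ 9.72714762e-01,  1.80772572e-01,  1.60698983e+00, -1.96431700e-05,
        1.35376982e+00, -2.06369219e-01]), 'dq': array([-0.00052171, -0.00043386,  0.00072671, -0.00026337, -0.00135276,
        0.0013385 ]), 'joint_efforts': array([-7.50895251e-04, -4.44593275e+01, -3.51521552e+01, -2.71018935e-04,
        1.00864472e-03, -5.62149665e-06]), 'eef_pos': array([0.21955841, 0.53145876, 0.30390882]), 'eef_rot': array([-2.40059596e-06,  8.31194235e-01,  5.55982143e-01,  3.16097135e-05]), 'wrist_force': array([ 0.02021382, -0.31542275, -0.39292487]), 'torque': array([ 0.00292339, -0.04830812,  0.01014757]), 'opening': 0.997268622488588} 0.0539
```

View pics/top0.png

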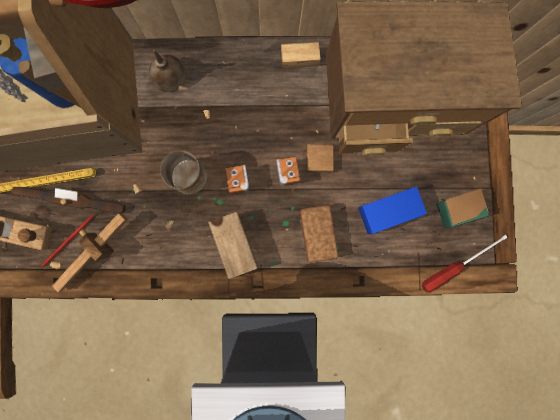

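View pics/side0.png

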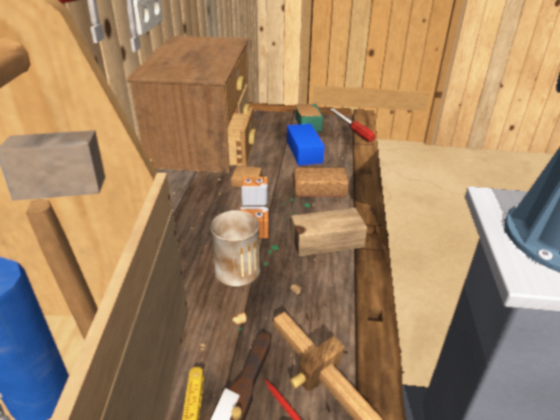

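The top view shows the wooden block at about (233,245). The gauge jaws, with orange tops, are at (237,179) and (288,171), the cork is at (320,234), the tin at (183,172) and the square at (320,157). The blue look-alike is at (393,211). Next I'll zoom in to measure.

```bash
python3 - <<'E'
from h import *
c=cam('top')
im=c['color'][140:290,150:350]
cv2.imwrite('pics/z0.png',cv2.resize(im,None,fx=4,fy=4,interpolation=cv2.INTER_CUBIC))
for q in ['block','gauge','cork','tin','square']:
    for d in ctrl.trace('top',q):
        m=d['region'].astype(np.uint8)
        cs=max(cv2.findContours(m,0,2)[0],key=cv2.contourArea)
        r=cv2.minAreaRect(cs); print(q,d['confidence'],np.round(r[0],1),np.round(r[1],1),r[2],m.sum())
        z={'block':.045,'gauge':.042,'cork':.034,'tin':.096,'square':.02}[q]
        print([np.round(at(c,p,z)[:2],3).tolist() for p in cv2.boxPoints(r)])
E
```

```text
block 0.92 [392.1 210.2] [30.2 62.7] 70.01689147949219 1852
[[0.515, -0.181], [0.558, -0.303], [0.5, -0.323], [0.458, -0.2]]
block 0.59 [232.6 244.7] [60.5 31. ] 70.20112609863281 1832
[[0.489, 0.117], [0.509, 0.059], [0.397, 0.019], [0.377, 0.077]]
gauge 0.72 [287.3 170.9] [27.2 21.1] 81.25383758544922 1096
[[0.613, -0.017], [0.62, -0.059], [0.565, -0.067], [0.559, -0.025]]
cork 0.67 [317.6 233.6] [55.5 32.8] 81.67434692382812 1747
[[0.514, -0.061], [0.523, -0.127], [0.412, -0.141], [0.404, -0.076]]
tin 0.94 [182.8 172.3] [46.7 38.9] 45.0 1482
[[0.586, 0.215], [0.638, 0.163], [0.574, 0.1], [0.522, 0.152]]
square 0.57 [319.  157.5] [27. 26.] 90.0 707
[[0.649, -0.082], [0.649, -0.137], [0.592, -0.135], [0.592, -0.081]]
```

View pics/z0.png

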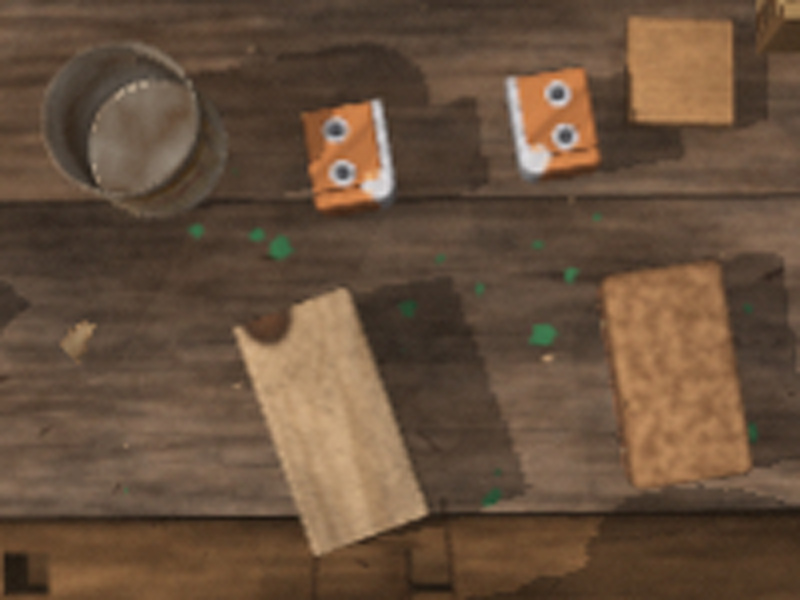

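```bash
cat >> h.py <<'E'
from scipy.optimize import minimize
def box(cx,cy,th,x0,x1,y0,y1,h):
    R=np.array([[np.cos(th),-np.sin(th)],[np.sin(th),np.cos(th)]])
    return [np.r_[R@[x,y]+[cx,cy],z] for x in(x0,x1) for y in(y0,y1) for z in(0,h)]
def sil(c,boxes,S=4):
    m=np.zeros((420*S,560*S),np.uint8)
    for b in boxes:
        p=np.array([proj(c,P) for P in b]); p=((p+.5)*S-.5)
        cv2.fillConvexPoly(m,cv2.convexHull(np.round(p*16).astype(np.int32)),1,shift=4)
    return cv2.resize(m.astype(np.float32),(560,420),interpolation=cv2.INTER_AREA)
def shapes(kind,p):
    if kind=='gauge': return [box(*p,-.025,.025,.0325,.0725,.042),box(*p,-.025,.025,-.0725,-.0325,.042)]
    if kind=='block': return [box(*p,-.06,.06,-.03,.03,.045)]   # length along th
    if kind=='cork': return [box(*p,-.055,.055,-.0315,.0315,.034)]
def fit(c,mask,kind,p0):
    mask=mask.astype(np.float32)
    f=lambda q:float(np.abs(sil(c,shapes(kind,[q[0]/100,q[1]/100,q[2]/10]))-mask).sum())
    q0=np.array([p0[0]*100,p0[1]*100,p0[2]*10])
    best=None
    for _ in range(3):
        r=minimize(f,q0,method='Nelder-Mead',options=dict(initial_simplex=q0+np.vstack([np.zeros(3),np.eye(3)*.6])))
        q0=r.x
    return np.array([q0[0]/100,q0[1]/100,q0[2]/10]),r.fun,mask.sum()
def gmask(c):
    hsv=cv2.cvtColor(c['color'],cv2.COLOR_BGR2HSV).astype(int)
    o=(hsv[...,1]>150)&(hsv[...,2]>120)&(hsv[...,0]<18); w=(hsv[...,1]<60)&(hsv[...,2]>130)
    m=(o|w).astype(np.uint8)
    k=np.zeros_like(m);k[155:200,222:305]=1
    return cv2.morphologyEx(m*k,cv2.MORPH_CLOSE,np.ones((5,5),np.uint8))
def overlay(c,items,name,roi=(140,290,150,350)):
    S=4;a,b,l,r=roi
    im=cv2.resize(c['color'][a:b,l:r],None,fx=S,fy=S,interpolation=cv2.INTER_CUBIC)
    for k,p in items:
        for bx in shapes(k,p):
            q=np.array([(proj(c,P)+.5-[l,a])*S-.5 for P in bx])
            for i,j in [(1,3),(3,7),(7,5),(5,1),(0,2),(2,6),(6,4),(4,0)]:
                cv2.line(im,tuple(int(round(v)) for v in q[i]),tuple(int(round(v)) for v in q[j]),(255,255,0) if i%2 else (0,255,0),1)
    cv2.imwrite('pics/'+name,im)
E
python3 - <<'E'
from h import *
c=cam('top')
m=gmask(c); g=fit(c,m,'gauge',[.585,.008,.12]);print(g)
it=[('gauge',g[0])]
def tr(q,lo,hi):
    for d in ctrl.trace('top',q):
        x=(d['bbox'][0]+d['bbox'][2])/2
        if lo<x<hi: return d['region']
b=fit(c,tr('block',180,300),'block',[.44,.07,.33]);print(b);it.append(('block',b[0]))
k=fit(c,tr('cork',290,350),'cork',[.46,-.1,.1]);print(k);it.append(('cork',k[0]))
overlay(c,it,'z1.png')
E
```

```text
(array([0.58480373, 0.00846357, 0.15985091]), np.float64(170.375), np.float32(974.0))
(array([0.44230445, 0.0687457 , 0.36055982]), np.float64(134.5625), np.float32(1812.0))
(array([ 0.46430407, -0.10318213,  0.13045081]), np.float64(66.6875), np.float32(1748.0))
```

View pics/z1.png

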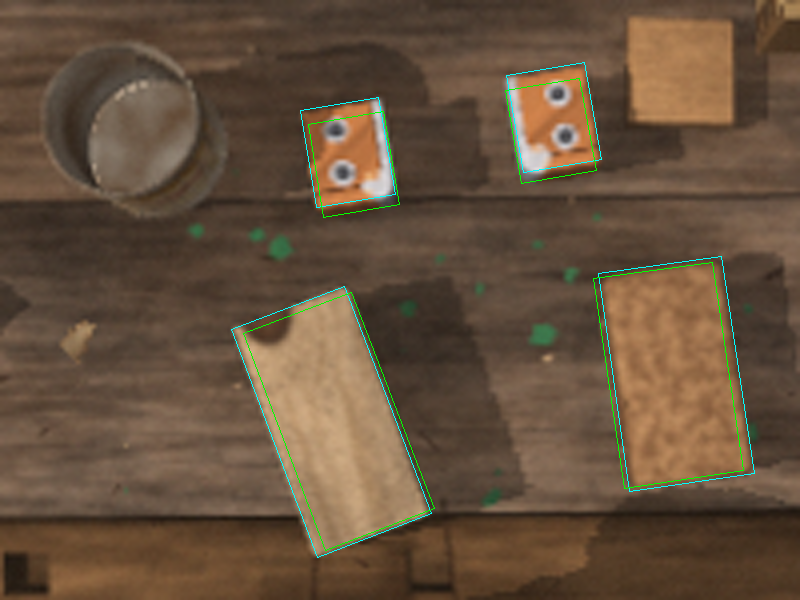

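Relative to the gauge, the block sits 8 cm to the left and turned about 12°. I'll push its left side with the open fingers laid along the gap's line, which also squares it up. After that I'll push from the rear.

Emit:
move_arm:
  rows: "-3.7 1.5 0 0 0 0 1;-3.7 1.5 0 0 0 0 1;-3.7 1.5 0 0 0 0 1;-3.7 1.5 0 0 0 0 1;-3.7 1.5 0 0 0 0 1;-3.7 1.5 0 0 0 0 1;-3.7 1.5 0 0 0 0 1;0 0 0 0 0 8.5 1;0 0 0 0 0 8.5 1;0 0 0 0 0 8.5 1;0 0 0 0 0 8.5 1;0 0 0 0 0 8.5 1;0 0 0 0 0 8.5 1;0 0 0 0 0 8.3 1;0 0 0 0 0 0 1"

```text
time_s: 2.55
eef_pos: [0.2177, 0.252, 0.304]
eef_rot: [-0.0, 0.997, 0.071, 0.0]
wrist_force: [0.4, -0.4, -0.5]
opening: 1.0
```

```bash
cat >> h.py <<'E'
from scipy.spatial.transform import Rotation as Ro
G=np.array([.585,.0085]);GY=.145
def state():
    o=ctrl.get_obs();q=o['eef_rot'];R=Ro.from_quat([q[1],q[2],q[3],q[0]]).as_matrix()
    u=np.array([np.cos(GY),np.sin(GY)]);v=np.array([-u[1],u[0]]);d=o['eef_pos'][:2]-G
    print('t',round(o['time_s'],2),'pos',np.round(o['eef_pos'],4),'g',np.round([d@u,d@v],4),'yaw',round(np.degrees(np.arctan2(R[1,0],R[0,0])),2),'tilt',np.round(R[:2,2],3),'F',np.round(o['wrist_force'],1),'op',round(o['opening'],3),'q',np.round(o['q'],2))
    return o,R
def to(gx,gy,z):
    o,R=state();u=np.array([np.cos(GY),np.sin(GY)]);v=np.array([-u[1],u[0]])
    t=np.r_[G+gx*u+gy*v,z]; print('tool shift cm',np.round(R.T@(t-o['eef_pos'])*100,2))
E
python3 -c "
from h import *
to(-.135,.163,.3);to(-.135,.163,.083)"
```

```text
t 2.55 pos [0.2177 0.252  0.304 ] g [-0.3283  0.294 ] yaw 8.18 tilt [0. 0.] F [ 0.4 -0.4 -0.5] op 1.0 q [ 0.5  -0.44  2.15 -0.    1.42  0.35]
tool shift cm [19.36 13.06  0.41]
t 2.55 pos [0.2177 0.252  0.304 ] g [-0.3283  0.294 ] yaw 8.18 tilt [0. 0.] F [ 0.4 -0.4 -0.5] op 1.0 q [ 0.5  -0.44  2.15 -0.    1.42  0.35]
tool shift cm [19.35 13.06 22.11]
```

Emit:
move_arm:
  rows: "3.9 2.6 0 0 0 0 1;3.9 2.6 0 0 0 0 1;3.9 2.6 0 0 0 0 1;3.9 2.6 0 0 0 0 1;3.8 2.6 0 0 0 0 1;0 0 4 0 0 0 1;0 0 4 0 0 0 1;0 0 4 0 0 0 1;0 0 4 0 0 0 1;0 0 3 0 0 0 1;0 0 2 0 0 0 1;0 0 1.1 0 0 0 1;0 0 0 0 0 0 1"

```text
time_s: 3.85
eef_pos: [0.4275, 0.1511, 0.0818]
eef_rot: [0.0, 0.997, 0.073, -0.001]
wrist_force: [-0.4, 0.1, 0.3]
opening: 1.001
```

```bash
python3 -c "
from h import *
state();c=cam('side','s1.png');cam('top','t1.png');cam('wrist','w1.png')"
```

```text
t 3.85 pos [0.4275 0.1511 0.0818] g [-0.1352  0.1638] yaw 8.38 tilt [-0.003 -0.   ] F [-0.4  0.1  0.3] op 1.001 q [ 0.08  0.26  2.04 -0.    0.84 -0.07]
```

View pics/s1.png

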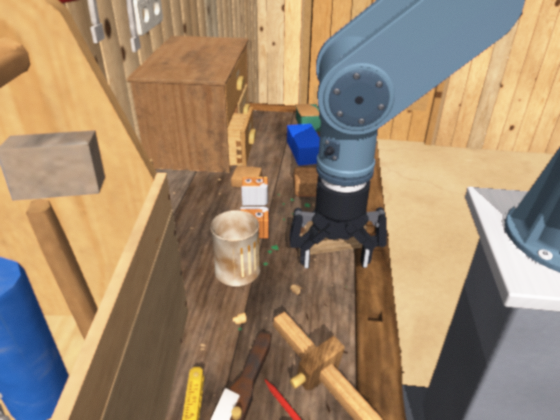

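View pics/t1.png

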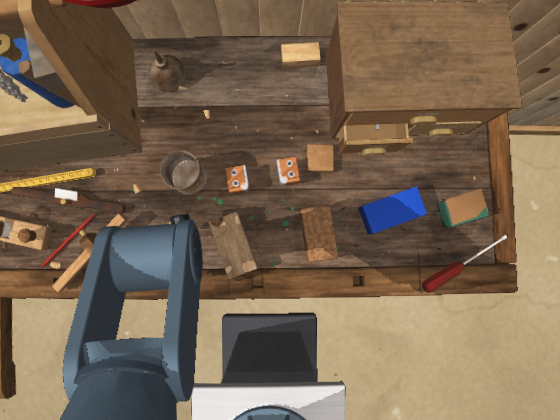

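View pics/w1.png

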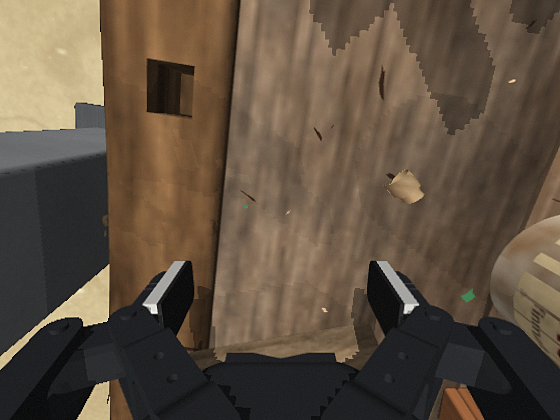

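The open fingers are low, left of the block and clear of the tin, which is at about (236,248) in the side view. Now I'll push the block sideways.

Emit:
move_arm:
  rows: "0 1 0 0 0 0 1;0 1 0 0 0 0 1;0 1 0 0 0 0 1;0 1 0 0 0 0 1;0 1 0 0 0 0 1;0 1 0 0 0 0 1;0 1 0 0 0 0 1;0 1 0 0 0 0 1;0 1 0 0 0 0 1;0 0.8 0 0 0 0 1;0 0.6 0 0 0 0 1;0 0.4 0 0 0 0 1;0 0 0 0 0 0 1"

```text
time_s: 5.3
eef_pos: [0.4439, 0.0437, 0.0828]
eef_rot: [0.0, 0.997, 0.072, -0.0]
wrist_force: [-0.5, -1.3, -0.2]
opening: 1.001
```

```bash
python3 -c "
from h import *
state();c=cam('side','s2.png');c=cam('top','t2.png');overlay(c,[('gauge',[.585,.0085,.145])],'z2.png')"
```

```text
t 5.3 pos [0.4439 0.0437 0.0828] g [-0.1345  0.0552] yaw 8.23 tilt [ 0. -0.] F [-0.5 -1.3 -0.2] op 1.001 q [-0.17  0.25  2.06 -0.    0.83 -0.31]
```

View pics/z2.png

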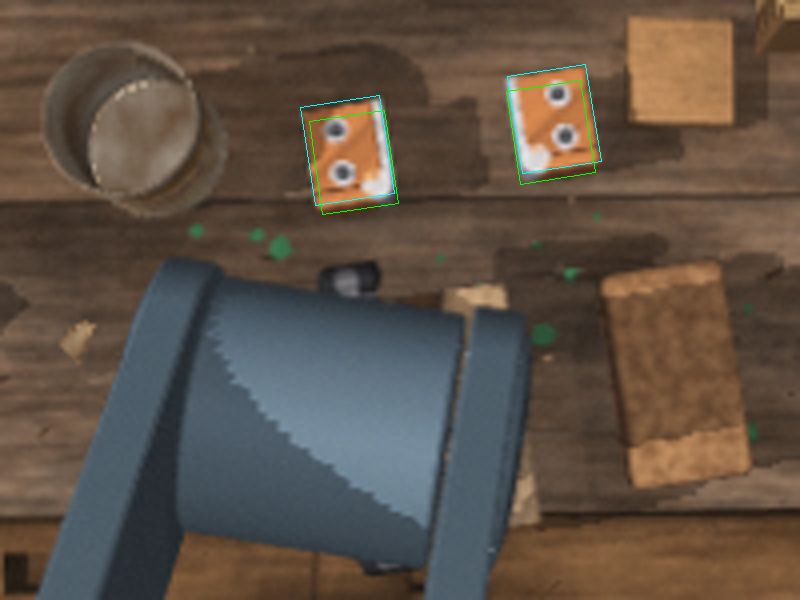

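View pics/s2.png

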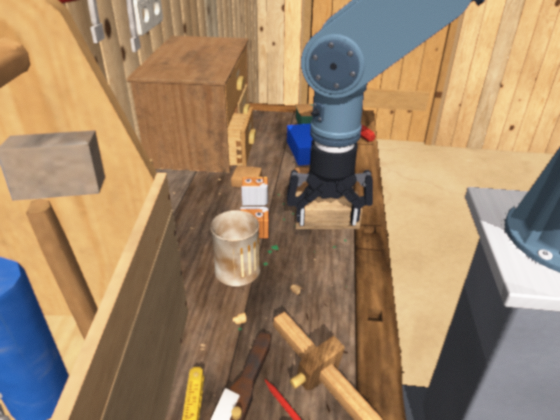

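The block now lies parallel to the gauge. Its right edge shows from (505,285) to (540,525) in the zoom. I'll measure how far it still is from the line.

```bash
python3 -c "
from h import *
c=cam('top')
u=np.array([np.cos(GY),np.sin(GY)]);v=np.array([-u[1],u[0]])
for X,Y in [(505,285),(540,525),(442,293)]:
    p=at(c,((X+.5)/4-.5+150,(Y+.5)/4-.5+140),.045)[:2]-G; print(p@u,p@v)
for X,Y in [(380,99),(507,77),(522,172)]:
    p=at(c,((X+.5)/4-.5+150,(Y+.5)/4-.5+140),.042)[:2]-G; print('jaw',p@u,p@v)
"
```

```text
-0.0794650846411132 -0.0151939721079114
-0.1989408145960241 -0.013794818214176167
-0.07856466979081188 0.016273054604050586
jaw 0.022997681008380046 0.032248541188529226
jaw 0.024291965898933496 -0.03257519437908906
jaw -0.024544037803759522 -0.03249302758795322
```

Emit:
move_arm:
  rows: "0 0.4 0 0 0 0 1;0 0.4 0 0 0 0 1;0 0.4 0 0 0 0 1;0 0.35 0 0 0 0 1;0 0 0 0 0 0 1;0 -1.5 0 0 0 0 1;0 -3 0 0 0 0 1;0 -4 0 0 0 0 1;0 -4 -4 0 0 0 1;0 0 -4 0 0 0 1;0 0 -4 0 0 0 1;0 -4 0 0 0 0 1;0 -4 0 0 0 0 1;0 0 0 0 0 0 1"

```text
time_s: 6.85
eef_pos: [0.4167, 0.2305, 0.199]
eef_rot: [-0.001, 0.997, 0.074, 0.001]
wrist_force: [-1.0, -0.4, 0.3]
opening: 1.002
```

```bash
cat >> h.py <<'E'
def ingauge(p):
    u=np.array([np.cos(GY),np.sin(GY)]);v=np.array([-u[1],u[0]]);d=p[:2]-G
    return np.round([d@u,d@v,p[2]-GY],4)
def meas(name,p0):
    c=cam('top')
    for d in ctrl.trace('top','block'):
        m=d['region']; x=(d['bbox'][0]+d['bbox'][2])/2
        if x>340: continue
        r=fit(c,m,'block',p0); print('block',r,'in gauge',ingauge(r[0]))
        overlay(c,[('gauge',[*G,GY]),('block',r[0])],name); return
    overlay(c,[('gauge',[*G,GY])],name); print('no block')
E
python3 -c "
from h import *
state();meas('z3.png',[.447,-.012,.145])"
```

```text
t 6.85 pos [0.4167 0.2305 0.199 ] g [-0.1344  0.2439] yaw 8.46 tilt [0.002 0.002] F [-1.  -0.4  0.3] op 1.002 q [0.25 0.09 1.94 0.   1.11 0.11]
block (array([ 0.44919157, -0.01042572,  0.14076107]), np.float64(77.8125), np.float32(1808.0)) in gauge [-0.1371  0.0009 -0.0042]
```

View pics/z3.png

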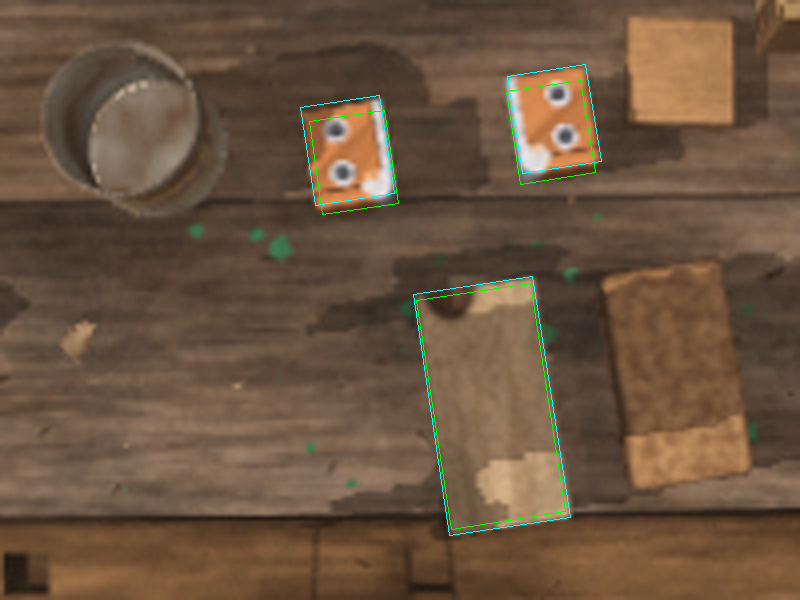

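The block is 1 mm off the line and parallel to within about 0.3°. Next I'll turn the gripper 90° and go behind its rear end.

Emit:
move_arm:
  rows: "0 0 0 0 0 8.5 0.25;0 0 0 0 0 8.5 0.25;0 0 0 0 0 8.5 0.25;0 0 0 0 0 8.5 0.25;0 0 0 0 0 8.5 0.25;0 0 0 0 0 8.5 0.25;0 0 0 0 0 8.5 0.25;0 0 0 0 0 8.5 0.25;0 0 0 0 0 8.5 0.25;0 0 0 0 0 8.5 0.25;0 0 0 0 0 5.1 0.25;0 0 0 0 0 0 0.25"

```text
time_s: 8.15
eef_pos: [0.4176, 0.226, 0.198]
eef_rot: [0.0, 0.755, -0.656, -0.0]
wrist_force: [-0.2, 0.6, 1.0]
opening: 0.248
```

```bash
python3 -c "
from h import *
to(-.237,0,.199)"
```

```text
t 8.15 pos [0.4176 0.226  0.198 ] g [-0.1342  0.2394] yaw -81.98 tilt [-0.    -0.001] F [-0.2  0.6  1. ] op 0.248 q [ 0.25  0.09  1.95 -0.    1.11  1.68]
tool shift cm [23.99 10.16 -0.09]
```

Emit:
move_arm:
  rows: "4 2 0 0 0 0 0.25;4 2 0 0 0 0 0.25;4 2 0 0 0 0 0.25;4 2 0 0 0 0 0.25;4 2.2 0 0 0 0 0.25;4 0 0 0 0 0 0.25;0 0 4 0 0 0 0.25;0 0 4 0 0 0 0.25;0 0 2 0 0 0 0.25;0 0 0.9 0 0 0 0.25;0 0 0 0 0 0 0.25"

```text
time_s: 9.25
eef_pos: [0.3496, -0.0249, 0.0885]
eef_rot: [0.0, 0.756, -0.655, -0.001]
wrist_force: [0.9, 0.6, 0.7]
opening: 0.248
```

```bash
python3 -c "
from h import *
to(-.237,0,.09);cam('side','s4.png');cam('wrist','w4.png')"
```

```text
t 9.25 pos [ 0.3496 -0.0249  0.0885] g [-0.2377  0.001 ] yaw -81.81 tilt [-0.003  0.001] F [0.9 0.6 0.7] op 0.248 q [-0.41  0.04  2.29 -0.    0.81  1.01]
tool shift cm [ 0.1  -0.07 -0.15]
```

View pics/s4.png

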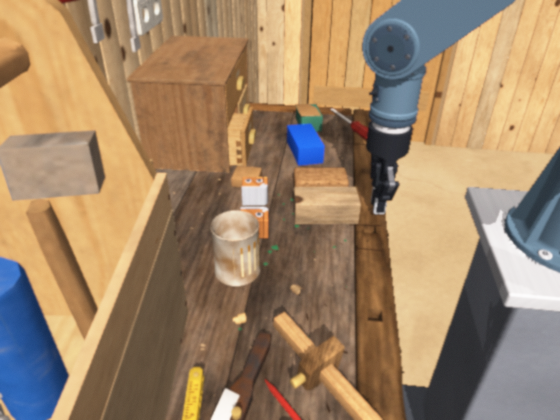

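View pics/w4.png

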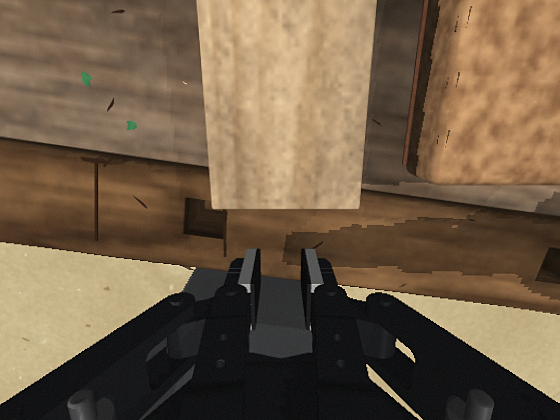

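The fingers stand low behind the block's rear end, centred on it, with side clearance to the cork. Now I'll push it up to the mouth of the gauge.

Emit:
move_arm:
  rows: "0.1 -0.8 0 0 0 0 0.25;0 -0.8 0 0 0 0 0.25;0 -0.8 0 0 0 0 0.25;0 -0.6 0 0 0 0 0.25;0 -0.5 0 0 0 0 0.25;0 -0.5 0 0 0 0 0.25;0 -0.6 0 0 0 0 0.25;0 -0.6 0 0 0 0 0.25;0 -0.6 0 0 0 0 0.25;0 -0.6 0 0 0 0 0.25;0 -0.6 0 0 0 0 0.25;0 -0.6 0 0 0 0 0.25;0 0 0 0 0 0 0.25"

```text
time_s: 10.65
eef_pos: [0.4269, -0.0151, 0.0895]
eef_rot: [-0.0, 0.756, -0.655, 0.001]
wrist_force: [-0.5, -0.0, -0.4]
opening: 0.249
```

```bash
python3 -c "
from h import *
state();meas('z5.png',[.49,-.005,.145]);cam('wrist','w5.png')"
```

```text
t 10.65 pos [ 0.4269 -0.0151  0.0895] g [-0.1599 -0.0005] yaw -81.84 tilt [ 0.001 -0.   ] F [-0.5 -0.  -0.4] op 0.249 q [-0.31  0.19  2.11  0.    0.84  1.11]
block (array([ 0.50866146, -0.00176085,  0.15208116]), np.float64(814.625), np.float32(1041.0)) in gauge [-0.077   0.0009  0.0071]
```

View pics/z5.png

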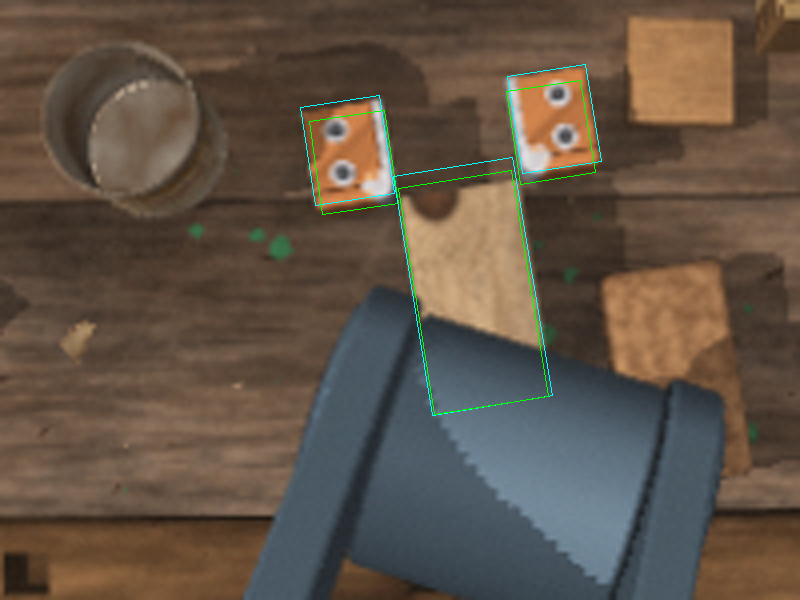

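View pics/w5.png

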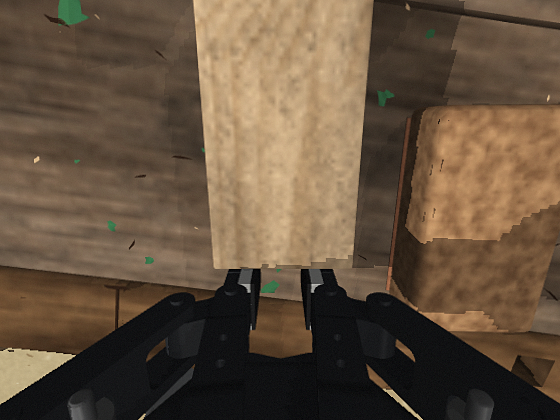

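```bash
python3 -c "
from h import *
c=cam('top')
u=np.array([np.cos(GY),np.sin(GY)]);v=np.array([-u[1],u[0]])
for X,Y in [(399,193),(516,180),(540,343),(417,300)]:
    p=at(c,((X+.5)/4-.5+150,(Y+.5)/4-.5+140),.045)[:2]-G; print(p@u,p@v)
im=c['color'][170:240,235:300];cv2.imwrite('pics/z6.png',cv2.resize(im,None,fx=8,fy=8,interpolation=cv2.INTER_CUBIC))
"
```

```text
-0.02593404972969763 0.029833189051987265
-0.02845598055328024 -0.028775031457611476
-0.1105665898638806 -0.027832498178508608
-0.08008546314475738 0.029036357808609234
```

View pics/z6.png

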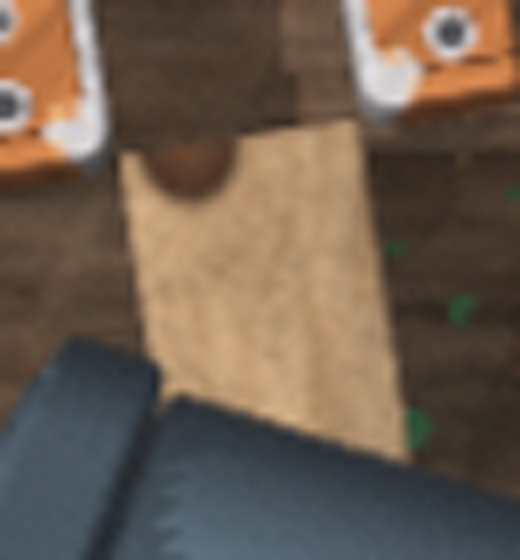

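The block's front corners are at y = +30 and −29 mm, right at the mouth and centred. Now I'll push it in slowly.

Emit:
move_arm:
  rows: "0 -0.5 0 0 0 0 0.25;0 -0.5 0 0 0 0 0.25;0 -0.5 0 0 0 0 0.25;0 -0.5 0 0 0 0 0.25;0 -0.5 0 0 0 0 0.25;0 -0.5 0 0 0 0 0.25;0 -0.5 0 0 0 0 0.25;0 -0.5 0 0 0 0 0.25;0 0 0 0 0 0 0.25"

```text
time_s: 11.75
eef_pos: [0.4664, -0.0094, 0.0895]
eef_rot: [-0.0, 0.756, -0.655, 0.001]
wrist_force: [0.4, -0.3, -0.3]
opening: 0.251
```

```bash
python3 -c "
from h import *
state();c=cam('top')
im=c['color'][140:240,220:310];cv2.imwrite('pics/z7.png',cv2.resize(im,None,fx=6,fy=6,interpolation=cv2.INTER_CUBIC))
cam('wrist','w7.png')
"
```

```text
t 11.75 pos [ 0.4664 -0.0094  0.0895] g [-0.12   -0.0006] yaw -81.84 tilt [ 0.001 -0.   ] F [ 0.4 -0.3 -0.3] op 0.251 q [-0.28  0.27  2.01  0.    0.86  1.15]
```

View pics/z7.png

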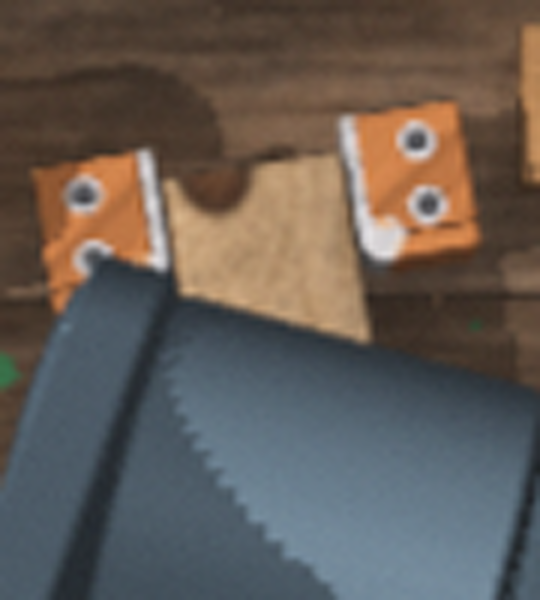

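View pics/w7.png

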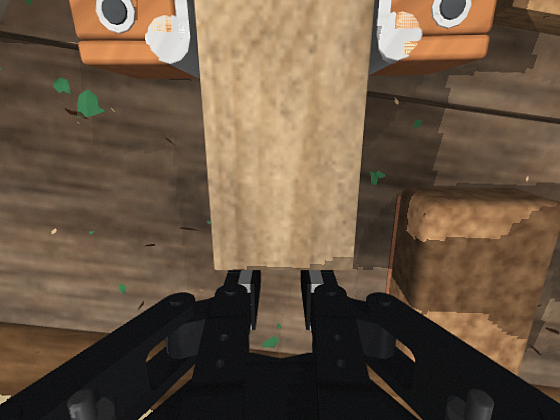

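The block is between the steel faces with a small gap on both sides and low force. I'll keep pushing.

Emit:
move_arm:
  rows: "0 -0.5 0 0 0 0 0.25;0 -0.5 0 0 0 0 0.25;0 -0.5 0 0 0 0 0.25;0 -0.5 0 0 0 0 0.25;0 -0.5 0 0 0 0 0.25;0 -0.5 0 0 0 0 0.25;0 -0.5 0 0 0 0 0.25;0 -0.5 0 0 0 0 0.25;0 -0.5 0 0 0 0 0.25;0 -0.5 0 0 0 0 0.25;0 -0.5 0 0 0 0 0.25;0 -0.5 0 0 0 0 0.25;0 -0.5 0 0 0 0 0.25;0 0 0 0 0 0 0.25;0 0.3 0 0 0 0 0;0 0 0 0 0 0 0;0 0 0 0 0 0 0;0 0 0 0 0 0 0;0 0 0 0 0 0 0"

```text
time_s: 13.75
eef_pos: [0.5267, -0.0006, 0.0893]
eef_rot: [-0.0, 0.756, -0.655, 0.0]
wrist_force: [-0.9, -0.5, 0.5]
opening: -0.002
```

```bash
python3 -c "
from h import *
state();c=cam('top')
cam('wrist','w8.png')
c=cam('side');im=c['color'][100:280,200:400];cv2.imwrite('pics/s8.png',cv2.resize(im,None,fx=3,fy=3,interpolation=cv2.INTER_CUBIC))
"
```

```text
t 13.75 pos [ 0.5267 -0.0006  0.0893] g [-0.059  -0.0006] yaw -81.85 tilt [ 0. -0.] F [-0.9 -0.5  0.5] op -0.002 q [-0.23  0.38  1.86 -0.    0.9   1.2 ]
```

View pics/s8.png

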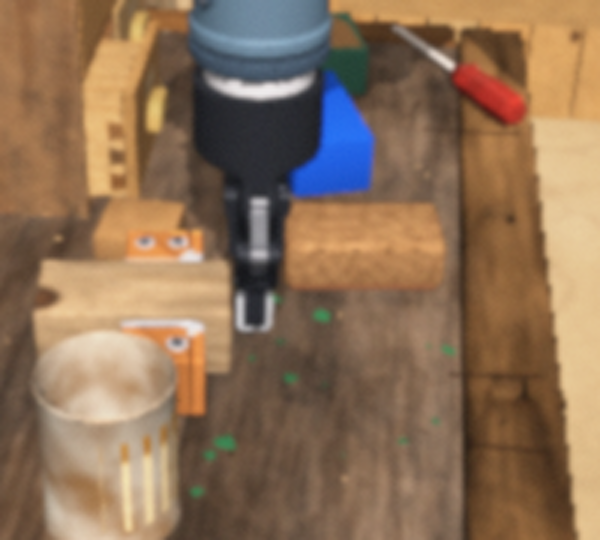

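View pics/w8.png

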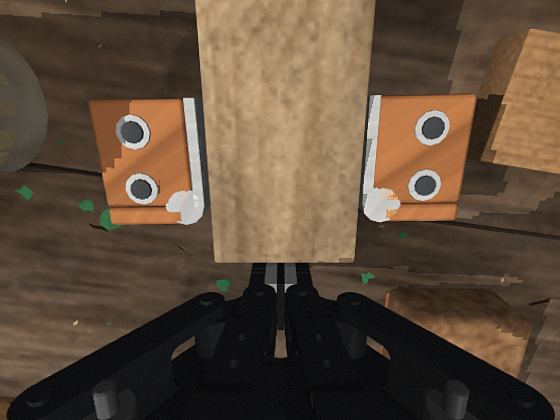

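The block is well into the gauge and straight, and the jaws haven't moved. The gripper's knuckles sit close to the height of the jaw tops, so I'll raise the tool 1.2 cm before the shut fingers follow through the gap.

Emit:
move_arm:
  rows: "0 0 -0.6 0 0 0 0;0 0 -0.6 0 0 0 0;0 0 0 0 0 0 0;0 -0.5 0 0 0 0 0;0 -0.5 0 0 0 0 0;0 -0.5 0 0 0 0 0;0 -0.5 0 0 0 0 0;0 -0.5 0 0 0 0 0;0 -0.5 0 0 0 0 0;0 -0.5 0 0 0 0 0;0 0 0 0 0 0 0"

```text
time_s: 15.0
eef_pos: [0.5624, 0.0044, 0.1013]
eef_rot: [-0.0, 0.756, -0.655, 0.001]
wrist_force: [-0.6, -0.6, -0.4]
opening: -0.002
```

```bash
python3 -c "
from h import *
state()
cam('wrist','w9.png')
c=cam('side');im=c['color'][100:280,200:400];cv2.imwrite('pics/s9.png',cv2.resize(im,None,fx=3,fy=3,interpolation=cv2.INTER_CUBIC))
"
```

```text
t 15.0 pos [0.5624 0.0044 0.1013] g [-0.023  -0.0007] yaw -81.84 tilt [ 0.001 -0.   ] F [-0.6 -0.6 -0.4] op -0.002 q [-0.2   0.42  1.77  0.    0.96  1.23]
```

View pics/s9.png

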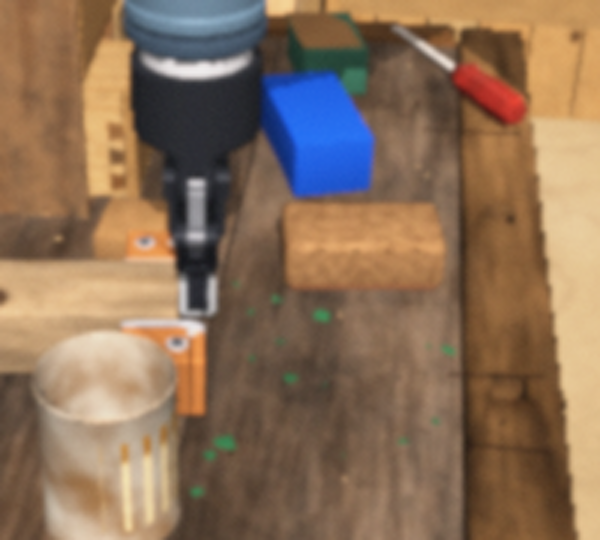

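View pics/w9.png

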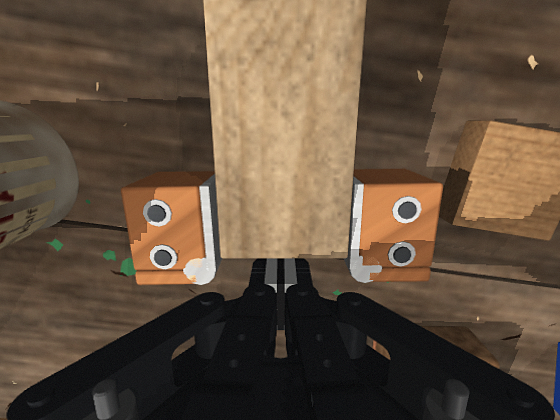

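It is clear on both sides, so I'll push through to the far side.

Emit:
move_arm:
  rows: "0 -0.5 0 0 0 0 0;0 -0.5 0 0 0 0 0;0 -0.5 0 0 0 0 0;0 -0.5 0 0 0 0 0;0 -0.5 0 0 0 0 0;0 -0.5 0 0 0 0 0;0 -0.5 0 0 0 0 0;0 -0.5 0 0 0 0 0;0 -0.5 0 0 0 0 0;0 -0.5 0 0 0 0 0;0 -0.5 0 0 0 0 0;0 -0.4 0 0 0 0 0;0 -0.2 0 0 0 0 0;0 0 0 0 0 0 0"

```text
time_s: 16.5
eef_pos: [0.6222, 0.0131, 0.1014]
eef_rot: [-0.0, 0.756, -0.655, 0.0]
wrist_force: [-0.0, -1.0, -0.5]
opening: 0.003
```

```bash
python3 -c "
from h import *
state()
cam('wrist','w10.png')"
```

```text
t 16.5 pos [0.6222 0.0131 0.1014] g [ 0.0375 -0.0008] yaw -81.85 tilt [ 0.001 -0.   ] F [-0.  -1.  -0.5] op 0.003 q [-0.17  0.53  1.6   0.    1.01  1.26]
```

View pics/w10.png

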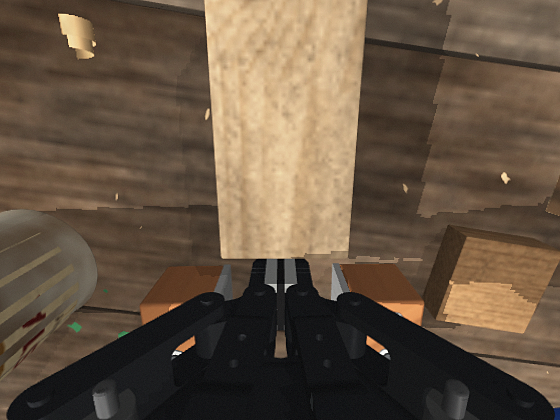

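The block is through and straight. I'll back off a little, lift straight up and retreat so I can check from above.

Emit:
move_arm:
  rows: "0 0.5 0 0 0 0 0;0 0.5 0 0 0 0 0;0 0 -2 0 0 0 0;0 0 -3 0 0 0 0;0 0 -4 0 0 0 0;0 0 -4 0 0 0 0;0 3 -2 0 0 0 0;0 4 0 0 0 0 0;0 4 0 0 0 0 0;0 4 0 0 0 0 0;0 4 0 0 0 0 0;0 4 0 0 0 0 0;0 0 0 0 0 0 0;0 0 0 0 0 0 0"

```text
time_s: 17.95
eef_pos: [0.3836, -0.0211, 0.2516]
eef_rot: [-0.0, 0.755, -0.655, 0.001]
wrist_force: [1.9, -0.2, 0.8]
opening: 0.002
```

```bash
python3 -c "
from h import *
state()
c=cam('top')
overlay(c,[('gauge',[*G,GY])],'z11.png',(90,240,150,350))
cam('top','t11.png');cam('side','s11.png')
for d in ctrl.trace('top','block'):
    x=(d['bbox'][0]+d['bbox'][2])/2;print(d['bbox'],d['confidence'])
    if 200<x<330:
        r=fit(c,d['region'],'block',[.69,.024,.145]);print(r,ingauge(r[0]))
        overlay(c,[('gauge',[*G,GY]),('block',r[0])],'z11.png',(90,240,150,350))
for d in ctrl.trace('top','cork'):
    print(d['bbox'])
    if d['bbox'][3]>220: print(fit(c,d['region'],'cork',[.46,-.1,.1]))
print([d['bbox'] for d in ctrl.look_for('top','tin')],[d['bbox'] for d in ctrl.look_for('top','square')])
"
```

```text
t 17.95 pos [ 0.3836 -0.0211  0.2516] g [-2.035e-01 -2.000e-04] yaw -81.91 tilt [ 0.002 -0.001] F [ 1.9 -0.2  0.8] op 0.002 q [-0.37 -0.22  2.11  0.    1.25  1.06]
[359.3, 186.6, 424.5, 238.6] 0.71
[237.7, 89.3, 272.2, 154.7] 0.61
(array([0.69336445, 0.02325817, 0.13225604]), np.float64(96.125), np.float32(1763.0)) [ 0.1094 -0.0011 -0.0127]
[299.6, 208.7, 337.6, 264.1]
(array([ 0.46423363, -0.10362904,  0.1395441 ]), np.float64(100.375), np.float32(1706.0))
[304.9, 144.9, 336.7, 173.4]
[[158.8, 152.1, 209.2, 192.1]] [[307.9, 143.9, 337.9, 169.2], [299.2, 207.5, 336.1, 262.2]]
```

View pics/z11.png

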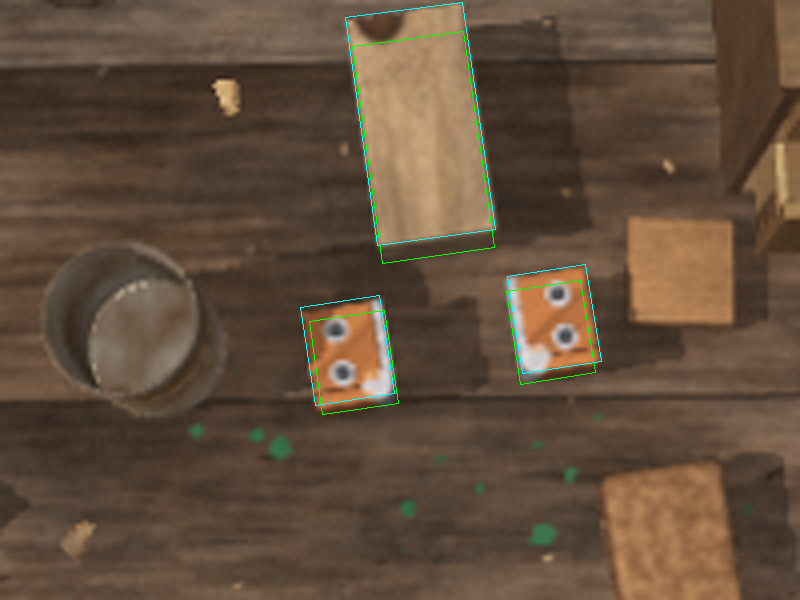

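View pics/s11.png

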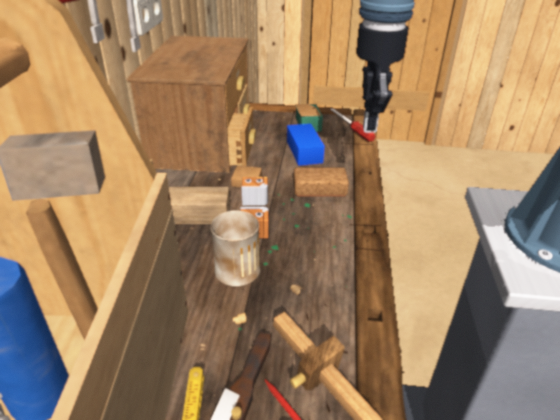

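The block lies beyond the gauge at x = 0.109 m, y = −1 mm in the gauge frame, under 1° off the line. The tin, cork and square haven't moved, and the robot is clear, so I'll hand in.

```bash
python3 -c "
from h import *
print(ctrl.hand_in())"
```

```text
the job is handed in; nothing more can be done
None
```

The wooden block went through the go-gauge and lies flat on the far side, and I handed the job in at about 18 s on the robot's clock.

**What I did:** I pushed the block sideways with the open fingers until it was lined up with the gap. Then I pushed it endways from behind, with the fingers partly closed and then shut, right through the jaws.

**Last checks, from the top camera:**

| Check | Measured | Allowed |
|---|---|---|
| Block centre past mid-gap | 109 mm | 85–137 mm |
| Gap between block's rear end and the jaws | about 24 mm | under 50 mm |
| Offset from the gap's middle line | −1 mm | ±30 mm |
| Angle to the gap's line | about 0.7° | under 17° |

- **Bystanders:** a fresh fit puts the cork within about 1 mm of where it started. The tin and square show no movement to within a few pixels, and the tin is upright.
- **Robot:** the arm was raised and clear of everything. The wrist force read about 2 N or less every time I checked.
- **Fit accuracy:** a few pixels at the mask edges did not match the fitted outlines, which shifts positions by 1–2 mm at most. One block fit made while the arm hid part of it was about 1 cm off, so I used points picked by hand from the picture instead.

No check failed.

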